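Index the seeder arm over the tagged pot

ROBOT

A 6-joint arm with a two-finger parallel gripper is mounted at the origin on the work surface. World frame = base frame: x ahead of the robot, y to its left, z up, the work surface at z = 0. Lengths are in m, angles in degrees, forces in N, time in s.
With the tool pointing down it reaches from about 0.375 to 0.9 m from the base axis. Payload 3.1 kg.
Tool frame: the origin (TCP) lies at the very end of the fingers, on their centre line; the grasp point (between the pads) lies 19 mm behind it; z points along the fingers, y is the line along which they close (so a half turn about z gives the same grasp; the last joint's range is limited). The gripper opens to 87 mm and grips with 3 to 60 N. Pads are 19 mm wide; open, the fingers measure 117 mm over their backs; the gripper's body (75 mm by 190 mm) begins 51 mm behind the grasp point.
Start: joints at [61.45, 30.224, 82.088, -0, 67.689, -10.227], TCP at [0.196, 0.593, 0.223] pointing down, gripper open.
Joint ranges: [-176.69, 176.69], [-43.24, 126.21], [12.49, 139.97], [-82, 262], [0, 151.66], [-163.58, 163.58]. Speed limits (degrees/s): [159.86, 159.86, 180, 180, 180, 180].

INTERFACE

Orientations are given as a 3x3 rotation matrix whose columns are the frame's x, y, z axes.
In Python, from rig import * gives the robot as it stands.
- The arm moves only by the tool jog_arm, never from a script. Its arguments are lists of equal length, an entry for each row: "delta_pos": the shift along the world's x, y, z in cm, a list of three; "turn": the turn about the world's z in degrees; "grip": the closure, from 0 (fully open) to 1 (shut). In form: {"delta_pos": [[x, y, z], ...], "turn": [turn, ...], "grip": [grip, ...]}. A call has 1 to 12 rows; each row is the pose to reach, as a shift and turn from the pose commanded when the call began; what a row does not reach only later rows make up. A row lasts 1/8 s, in which the tool goes at most 62.5 mm and 10.7 degrees, less where a joint would pass 70% of its speed; a pose out of reach is approached as far as the arm can. A call with a gripper value outside its range is refused whole. The fingers move at their own pace and stop on an object; the grip force is fixed at half the most. Time passes only in rows, so rows that repeat a pose let the fingers close. It gives the time, the measured TCP pose, the force, the opening and the grip force at its end, in the units of the state.
- read_state(): the state, without advancing time (a new reading comes with each control period).
- capture(name): name is "side" or "top" or "wrist"; returns a dict with "color" (400x640x3 uint8, blue, green, red), "fovy" (degrees; the focal length in pixels is half the picture's height over the tangent of half this angle, whatever the lens; pixels are square), "cx", "cy" (the principal point, pixels), "camera_from_world" (4x4, takes a point from world to camera coordinates). Camera axes: x right, y up, looking along -z (the intrinsics and any distortion apply to the point x, -y, -z); pixel columns grow to the right and rows downward; lengths in m; the calibration is good to about 2 mm. A picture is of the moment at which its call begins. There is no depth.
- hand_in(): hands the job in; it is judged then, once.
The state is a dict: "time_s": time; "joint_positions": joint angles; "qvel": joint speeds; "tau": joint torques, N m; "position": TCP position; "tcp_rot": TCP orientation; "force": force on the tool from outside, world axes, zero at the start; "moment": the same for the moment, N m; "opening": opening from 0.0 (shut) to 1.0 (fully open); "grasp_force": force on a finger pad.
Only numpy, scipy, OpenCV 4.12 (cv2) and the standard library are available. Lean on these libraries where they do the work, as an engineer would, in place of code of your own. Each camera call takes 0.05 s, during which the arm holds its last target. There are 200 camera calls.

TASK

Swing the seeder's hopper arm round to the pot with the lime-green rim and lock it there: pull the red ring up to free the spring pin, turn the arm to the stop on that pot's side, and let the pin drop fully home into the stop's notch, so that the spout stands over the pot and the arm is locked. Feel for the notch gently: do not force or slam the pin against the plates, and leave both pots, the seed jar and the saucer where they stand.

Things in the scene. Friction and masses are not known exactly. Their poses are not given: they have to be found in the camera images.
- pivot (a point): the seeder's upright turning axis: a grey drum (186 mm across, 46 mm high, foot flange 230 mm across) fixed to the table, with a 22 mm steel cap on the axis. The point is on the axis, 90 mm above the table; z up; x points along the arm when the joint swing reads 0. The drum stands anywhere, turned by up to 0.35 rad from the robot's +x
- swing (a joint): turning angle of the green hopper arm (bar 26 mm wide, top 80 mm above the table) about the pivot, rad: 0 at the parked middle notch, positive counter-clockwise from above, end stops at -0.85 and 0.85. It turns easily and stays where it is left
- mid_notch (a point): top of the parked notch in the steel middle plate (60 mm above the table, 120 mm from the pivot, reaching 0.31 rad of swing to each side). Beyond it lies a brass stop plate on each side (top 59 mm, past the end stops), each with one 13 mm radial notch. They were clamped by hand: the notch is anywhere between 0.49 and 0.71 rad (left) or -0.49 and -0.71 (right), to be found by feel
- pin (a joint): how far the 10 mm spring pin, 120 mm from the pivot, is pulled up, m: 0 home in a notch (arm play then 0.012 rad each way), about 0.009 or 0.008 with its chamfered tip riding on the middle or a brass plate, clear of the plates from 0.010, upper stop 0.014. The spring pushes it down with 6 N at 0, 11 N at 0.014. Riding on a plate and turned slowly (15 mm/s at the ring), it drops into a notch
- ring (a point): centre of the upright red pull ring on top of the pin, 118 mm above the table with the pin home; rises and turns with the pin. 37 mm outside diameter, of 9 mm round bar, to be pinched across its 9 mm thickness. Axes: x along the arm outwards (in the ring's plane), y the pinch direction (along the swing), z up. A 24 mm collar below it ends 94 mm above the table
- spout (a point): lower mouth of the orange hopper's spout on the arm, 220 mm from the pivot, 68 mm above the table; the hopper above it is 56 mm across and ends 135 mm above the table
- tagged_pot: the target: black round plant pot with a lime-green rim, 84 mm across, 55 mm high, loose, open and empty; origin at the centre of its underside. It stands on the left or the right of the arm, at about 0.6 rad of swing, 220 mm from the pivot, within 6 mm
- plain_pot: the same pot with a black rim, on the other side; not the target
- seed_jar: amber jar, 64 mm across, 80 mm high, near the seeder; leave alone
- saucer: terracotta saucer 100 mm across, beyond the seeder; leave alone
There are look-alikes about, which are no part of the job. What is shaped like the tagged_pot but purple or turquoise is not meant.

How it is judged:
By the outcome, as a careful person would: the job done as asked, in the order asked, and still so for the second after the job is handed in, with the robot touching nothing.
It also fails if it takes over 45 s, if anything falls off the work surface, if the arm or the gripper's body presses on something with over 40 N, if the wrist force passes 120 N, or if a joint passes its speed limit or range.

## Working session

There is one attempt and no reset: what is moved stays moved. The work goes in short steps, Python scripts to look and compute and a tool call to move; the robot and the scene stay as the last step left them, time stands still between calls to the robot, and variables do not carry over. Pictures are saved under pics/ and viewed, at most 10 in all, crops included, and the job is handed in when it is done.

Besides the shell and the picture viewer there is one more tool, called after "Call:" as name(argument=value, ...), one argument or row to a line, values as JSON. jog_arm: Moves the arm, as the interface text tells. Its arguments: {"type":"object","properties":{"delta_pos":{"type":"array"},"turn":{"type":"array"},"grip":{"type":"array"}},"required":["delta_pos","turn","grip"]}

```bash
ls; mkdir -p pics
cat > h.py <<'E'
from rig import *
import numpy as np, cv2
def snap(n,f):
    c=capture(n); cv2.imwrite('pics/'+f,c['color']); np.save('pics/'+f+'.npy',{k:c[k] for k in c},allow_pickle=True); return c
def load(f): return np.load('pics/'+f+'.npy',allow_pickle=True).item()
def ray(c,u,v):
    f=200/np.tan(np.radians(c['fovy'])/2); M=np.array(c['camera_from_world'])
    d=np.array([(u-c['cx'])/f,-(v-c['cy'])/f,-1]); R=M[:3,:3]
    return -R.T@M[:3,3], R.T@d
def atz(c,u,v,z):
    o,d=ray(c,u,v); return o+d*(z-o[2])/d[2]
def proj(c,p):
    f=200/np.tan(np.radians(c['fovy'])/2); M=np.array(c['camera_from_world'])
    q=M[:3,:3]@np.array(p)+M[:3,3]; return np.array([c['cx']+f*q[0]/-q[2],c['cy']-f*q[1]/-q[2]])
E
python3 - <<'E'
from h import *
for n in('top','side'):
    c=snap(n,n+'0.png'); print({k:c[k] for k in c if k!='color'})
E
```

```text
pics
{'fovy': 44.637252657871244, 'cx': 329.631325761996, 'cy': 200.68662817086891, 'camera_from_world': array([[-0.01078395, -0.99992397, -0.00597962, -0.01282065],
       [ 0.99770745, -0.01115921,  0.0667482 , -0.56086097],
       [-0.06680985, -0.0052461 ,  0.99775193, -1.36186961],
       [ 0.        ,  0.        ,  0.        ,  1.        ]])}
{'fovy': 44.99268651837672, 'cx': 330.264237369677, 'cy': 195.78874971063547, 'camera_from_world': array([[ 0.7688416 , -0.6390859 ,  0.02125583, -0.47110305],
       [ 0.31441248,  0.40677611,  0.85771673, -0.23981768],
       [-0.55680103, -0.65276521,  0.51368298, -0.9126276 ],
       [ 0.        ,  0.        ,  0.        ,  1.        ]])}
```

View pics/top0.png

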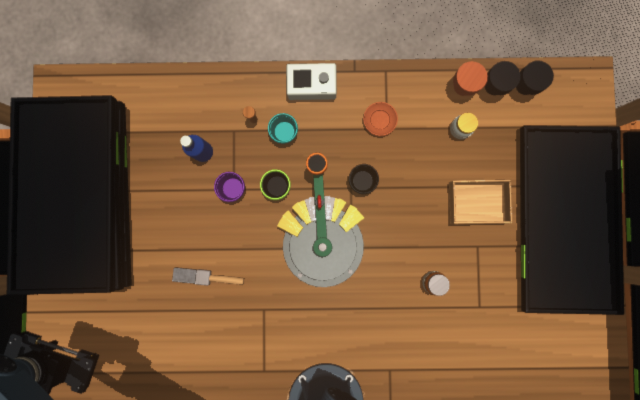

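View pics/side0.png

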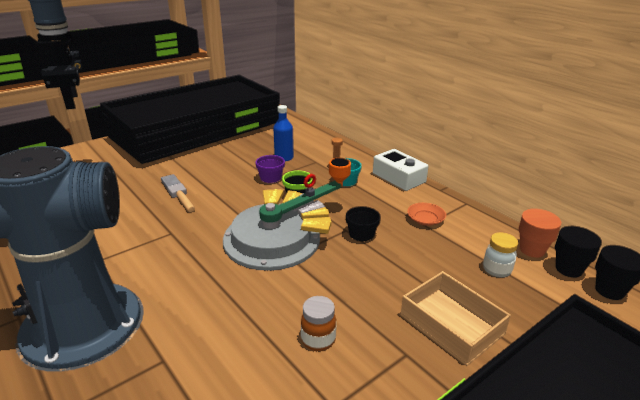

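Top view: the drum cap is at (322,247), the red ring at (319,202) and the hopper at (316,163). There are four candidate pots: lime rim (275,185), black rim (363,180), purple (230,187) and turquoise (283,129). Only the one at (275,185) is black with a lime rim, and it stands on the arm's left, so I'll confirm it in a crop.

Run:
```python
from h import *
c=load('top0.png')
cv2.imwrite('pics/crop.png',cv2.resize(c['color'][110:290,200:400],None,fx=4*.8,fy=4*.8,interpolation=cv2.INTER_CUBIC))
P=atz(c,322,247,.09);print('piv',P)
for n,u,v,z in(('ring',319,202,.13),('hop',316,163,.135),('pot',275,185,.055),('plain',363,180,.055)):
    p=atz(c,u,v,z);d=p-P;print(n,p,np.hypot(*d[:2]),np.arctan2(d[1],d[0]))
s=load('side0.png')
# red ring pixels
b=s['color'].astype(int);m=(b[...,2]>150)&(b[...,1]<50)&(b[...,0]<50)
ys,xs=np.nonzero(m[165:200,295:325]);print(xs.min()+295,xs.max()+295,ys.min()+165,ys.max()+165,xs.mean()+295,ys.mean()+165)
print(read_state())
```

```text
piv [0.432201   0.00235833 0.09      ]
ring [0.55011514 0.00816053 0.13      ] 0.11805680511645951 0.04916735725933224
hop [0.65181145 0.01489976 0.135     ] 0.2199682608027477 0.05704565172183098
pot [0.60344307 0.13150876 0.055     ] 0.21448468768113446 0.646182429375236
plain [ 0.61456182 -0.11207438  0.055     ] 0.21529122799182374 -0.5604001337986807
305 313 174 185 309.2258064516129 179.19354838709677
{'time_s': 0.1, 'joint_positions': array([ 6.14518857e+01,  3.02745436e+01,  8.21482730e+01,  9.72673984e-05,
        6.76905985e+01, -1.02275764e+01]), 'qvel': array([ 0.04394392, -0.05109974, -0.06780577,  0.01934111,  0.02397883,
        0.03430461]), 'tau': array([-1.79549384e-04, -4.40989316e+01, -1.77153289e+01,  6.35159528e-02,
        5.33460465e-02, -1.78975716e-05]), 'position': array([0.1961127 , 0.59274128, 0.22166409]), 'tcp_rot': array([[-9.49312494e-01,  3.14332453e-01, -9.47359909e-04],
       [ 3.14333682e-01,  9.49310969e-01, -1.73804474e-03],
       [ 3.53015287e-04, -1.94773471e-03, -9.99998041e-01]]), 'force': array([-0.14336766, -0.15822459,  0.46185992]), 'moment': array([ 0.0361686 , -0.00323319, -0.01948869]), 'grasp_force': 0.0, 'opening': 0.9957534554360683}
```

View pics/crop.png

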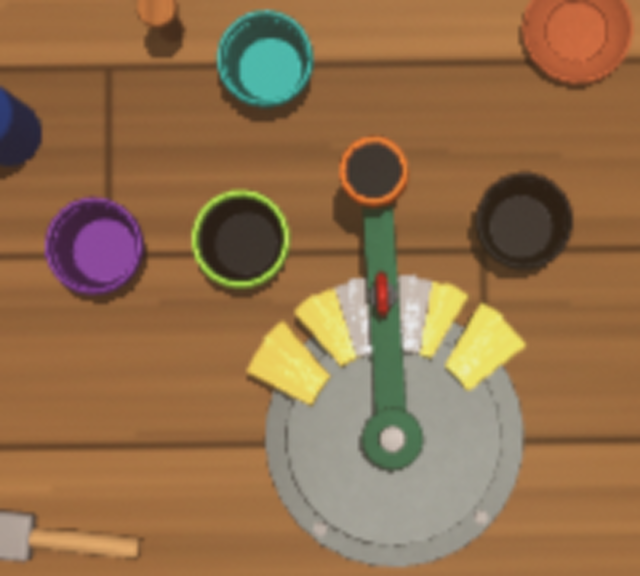

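The crop confirms it: the lime-rimmed black pot is at about (241,238), on the arm's left, so the swing is positive. The left brass plate shows a gap at roughly 0.6 rad. Next I'll hover over the ring.

Call:
jog_arm(
  delta_pos=[
    [5,-5,0],
    [10,-10,0],
    [15,-15,0],
    [19,-20,0],
    [22,-26,0],
    [25,-31,0],
    [28,-37,0],
    [30,-43,0],
    [32,-48,0],
    [34,-54,0],
    [35.6,-58.4,0],
    [35.6,-58.4,0],
  ],
  turn=[2,4,6,8,10,12,14,16,18,20,21.4,21.4],
  grip=[0,0,0,0,0,0,0,0,0,0,0,0],
)

```text
time_s: 1.6
position: [0.554, 0.0052, 0.2223]
tcp_rot: [[-0.999, -0.048, 0.001], [-0.048, 0.999, -0.001], [-0.001, -0.001, -1.0]]
force: [-0.2, 0.5, 0.3]
opening: 1.0
grasp_force: 0.0
```

Run:
```python
from h import *
c=snap('wrist','w1.png'); s=read_state(); print(s['position'],s['tcp_rot'],s['joint_positions'],s['force'])
print(proj(c,[.552,.009,.118]),proj(c,[.4322,.0024,.09]),proj(c,s['position']))
```

```text
[0.55319705 0.00652537 0.22210627] [[-9.98781265e-01 -4.93553809e-02 -1.76846338e-04]
 [-4.93553256e-02  9.98781237e-01 -3.04528030e-04]
 [ 1.91660901e-04 -2.95428583e-04 -9.99999938e-01]] [-1.08877119e+01  2.47296872e+01  9.25050431e+01 -2.14216610e-02
  6.27719258e+01 -1.03706913e+02] [1.18964075 0.58045536 0.2081299 ]
[322.75297596 190.18356639] [321.75464763  32.58423087] [319.78412309 247.36168766]
```

View pics/w1.png

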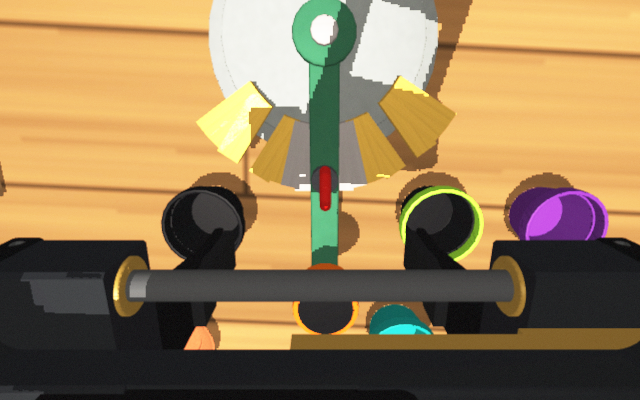

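The wrist view shows the ring at about (325,189) and the pivot cap at about (324,30). The lime pot is at (441,225), and the left plate's notch gap is near (385,130). I'll refine these and unroll the brass plate around the pivot.

Run:
```python
from h import *
c=load('w1.png'); im=c['color'].astype(int)
m=((im[...,2]>110)&(im[...,1]<60)&(im[...,0]<60)); ys,xs=np.nonzero(m[150:220,300:350]);u,v=xs.mean()+300,ys.mean()+150
print('ring px',u,v,xs.min(),xs.max(),ys.min(),ys.max(),atz(c,u,v,.122))
P=atz(c,324,30,.09);print('piv wrist',P)
r=atz(c,u,v,.122)[:2]-P[:2];a0=np.arctan2(r[1],r[0]);print(np.hypot(*r),a0)
for nm,cc,PP in(('w',c,P),('t',load('top0.png'),np.array([.4322,.0024,0]))):
  I=cc['color'].astype(int)
  for R in(.112,.12,.128):
    s=''
    for k in np.arange(-.9,.92,.02):
        a=a0+k;q=proj(cc,[PP[0]+R*np.cos(a),PP[1]+R*np.sin(a),.059]).round().astype(int)
        b,g,rr=I[q[1],q[0]]; s+='Y' if rr-b>60 and g-b>50 else '.'
    print(nm,R,s)
```

```text
ring px 324.7864923747277 187.45098039215685 19 30 16 60 [0.54857354 0.01038695 0.122     ]
piv wrist [0.43026977 0.00405581 0.09      ]
0.11847306604571019 0.05346498649613482
w 0.112 YYY...YYYYYYY...YYYYYYYYYYYYY.................................YYYYYYYYYYYYY.....YYYYYYYYYYY
w 0.12 .YYYY.YYYYYYYYYYYYYYYYYYYYYYYY...............................YYYYYYYYYYYYYYY....YYYYYYYYYYY
w 0.128 YYYY...YYYYYYY.YYYYYYYYYYYYYYY...............................YYYYYYYYYYYYYYY....YYYYYYYYYYY
t 0.112 YYYYYYYYYYYYY.....YYYYYYYYYY.................................YYYYYYYYYYYYYY.....YYYYYYYYYYY
t 0.12 YYYYYYYYYYYYYY...YYYYYYYYYYYY................................YYYYYYYYYYYYYY.....YYYYYYYYYYY
t 0.128 YYYYYYYYYYYYYY...YYYYYYYYYYYYY...............................YYYYYYYYYYYYYYY....YYYYYYYYYYY
```

Call:
jog_arm(
  delta_pos=[
    [-0.1,0.1,-4],
    [-0.1,0.1,-8],
    [-0.1,0.1,-10],
    [-0.1,0.1,-11.5],
    [-0.1,0.1,-12.3],
    [-0.1,0.1,-12.3],
    [-0.1,0.1,-12.3],
  ],
  turn=[0,0,0,0,0,0,0],
  grip=[0,0.3,0.5,0.5,0.5,0.5,0.5],
)

```text
time_s: 2.52
position: [0.552, 0.0103, 0.1003]
tcp_rot: [[-0.999, -0.054, 0.002], [-0.054, 0.999, -0.0], [-0.002, -0.0, -1.0]]
force: [0.1, 0.6, 0.5]
opening: 0.514
grasp_force: 0.0
```

Run:
```python
from h import *
c=snap('side','s1.png'); s=read_state(); print(s['position'],s['tcp_rot'][:,1],s['force'],s['opening'],s['joint_positions'])
cw=snap('wrist','w2.png')
a=cv2.resize(c['color'][100:260,220:420],None,fx=2.5,fy=2.5); b=cv2.resize(cw['color'],(640,400))[:,120:520]
cv2.imwrite('pics/m2.png',np.hstack([cv2.resize(a,(400,400)),b]))
```

```text
[0.55209685 0.01026679 0.10037779] [-5.37077632e-02  9.98556622e-01 -3.85752385e-04] [-0.12093418 -0.5581641   0.00461942] 0.506399601391618 [-1.05325256e+01  3.46451491e+01  9.87735549e+01  3.52183447e-03
  4.64768315e+01 -1.03613678e+02]
```

View pics/m2.png

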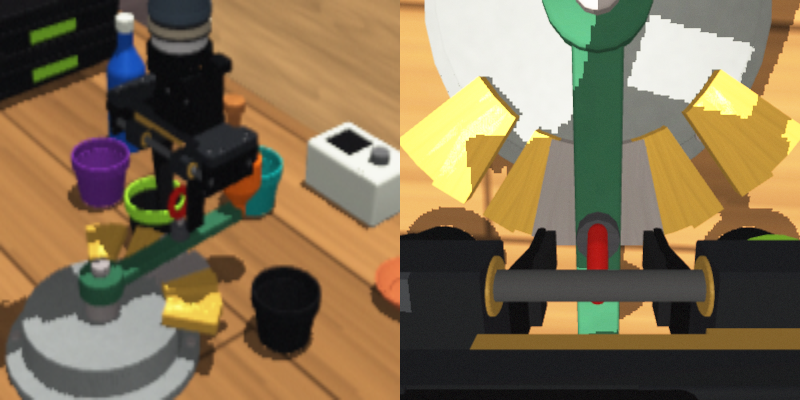

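The ring (598,265) sits centred between the fingers (about 550 and 655), so I'll close on it.

Call:
jog_arm(
  delta_pos=[
    [0,0,0],
    [0,0,0],
    [0,0,0],
    [0,0,0],
    [0,0,0],
    [0,0,0],
  ],
  turn=[0,0,0,0,0,0],
  grip=[0.8,1,1,1,1,1],
)

```text
time_s: 3.38
position: [0.5515, 0.0102, 0.0995]
tcp_rot: [[-0.999, -0.054, -0.0], [-0.054, 0.999, -0.0], [0.0, -0.0, -1.0]]
force: [-0.1, -0.6, 0.3]
opening: 0.092
grasp_force: 30.0
```

Call:
jog_arm(
  delta_pos=[
    [0,0,0.3],
    [0,0,0.6],
    [0,0,0.9],
    [0,0,1.2],
    [0,0,1.2],
  ],
  turn=[0,0,0,0,0],
  grip=[1,1,1,1,1],
)

```text
time_s: 4.0
position: [0.5514, 0.0103, 0.1114]
tcp_rot: [[-0.999, -0.054, -0.0], [-0.054, 0.999, -0.0], [0.0, -0.0, -1.0]]
force: [3.4, -1.3, -11.1]
opening: 0.092
grasp_force: 30.0
```

Run:
```python
from h import *
s=read_state(); print(s['position'],s['force'],s['moment'],s['opening'])
P=np.array([.431,.0036]); r=s['position'][:2]-P; a=np.arctan2(r[1],r[0]); R=np.hypot(*r); print(R,a)
a=.054
for th in (.1,.2,.3,.4,.5,.55,.6,.64,.68,.72,.8):
    print(th,(100*.12*np.array([np.cos(a+th)-np.cos(a),np.sin(a+th)-np.sin(a)])).round(2),np.degrees(th).round(1))
```

```text
[0.5513872  0.01032005 0.11143938] [  3.39263585  -1.31879305 -11.09333278] [-0.08696377 -0.51932952  0.05500541] 0.09187719375416219
0.120574614736642 0.05576242456453047
0.1 [-0.12  1.19] 5.7
0.2 [-0.37  2.37] 11.5
0.3 [-0.73  3.51] 17.2
0.4 [-1.2   4.62] 22.9
0.5 [-1.78  5.67] 28.6
0.55 [-2.11  6.17] 31.5
0.6 [-2.46  6.65] 34.4
0.64 [-2.76  7.03] 36.7
0.68 [-3.07  7.39] 39.0
0.72 [-3.4   7.74] 41.3
0.8 [-4.1  8.4] 45.8
```

Call:
jog_arm(
  delta_pos=[
    [-0.05,0.6,0],
    [-0.12,1.19,0],
    [-0.23,1.78,0],
    [-0.37,2.37,0],
    [-0.54,2.95,0],
    [-0.73,3.51,0],
    [-0.95,4.07,0],
    [-1.2,4.62,0],
    [-1.48,5.15,0],
    [-1.48,5.15,0],
  ],
  turn=[2.9,5.7,8.6,11.5,14.3,17.2,20,22.9,25.8,25.8],
  grip=[1,1,1,1,1,1,1,1,1,1],
)

```text
time_s: 5.25
position: [0.5358, 0.0624, 0.1113]
tcp_rot: [[-0.876, -0.483, -0.002], [-0.483, 0.876, 0.001], [0.001, 0.001, -1.0]]
force: [1.5, 0.4, -11.8]
opening: 0.095
grasp_force: 30.0
```

Run:
```python
from h import *
c=snap('wrist','w3.png'); s=read_state(); print(s['position'],s['force'],s['opening'],s['tcp_rot'][:,1])
P=np.array([.431,.0036]); r=s['position'][:2]-P; print(np.hypot(*r),np.arctan2(r[1],r[0])-.054)
a=.054;b=lambda t:100*.12*np.array([np.cos(a+t),np.sin(a+t)])
for th in np.arange(.46,.74,.0125): print(th.round(4),(b(th)-b(.45)).round(2),np.degrees(th-.45).round(1))
cv2.imwrite('pics/w3.png',c['color'])
```

```text
[0.53597608 0.06219037 0.1112959 ] [  1.00408139   0.99269143 -10.45214755] 0.09468652419742854 [-0.48252084  0.87588388  0.00103598]
0.1202198306378212 0.4550641389191487
0.46 [-0.06  0.1 ] 0.6
0.4725 [-0.13  0.23] 1.3
0.485 [-0.21  0.36] 2.0
0.4975 [-0.29  0.49] 2.7
0.51 [-0.37  0.62] 3.4
0.5225 [-0.45  0.75] 4.2
0.535 [-0.53  0.87] 4.9
0.5475 [-0.61  1.  ] 5.6
0.56 [-0.7   1.12] 6.3
0.5725 [-0.79  1.24] 7.0
0.585 [-0.88  1.36] 7.7
0.5975 [-0.97  1.48] 8.5
0.61 [-1.06  1.6 ] 9.2
0.6225 [-1.15  1.72] 9.9
0.635 [-1.25  1.83] 10.6
0.6475 [-1.34  1.95] 11.3
0.66 [-1.44  2.06] 12.0
0.6725 [-1.54  2.18] 12.7
0.685 [-1.64  2.29] 13.5
0.6975 [-1.74  2.4 ] 14.2
0.71 [-1.84  2.51] 14.9
0.7225 [-1.95  2.61] 15.6
0.735 [-2.05  2.72] 16.3
```

View pics/w3.png

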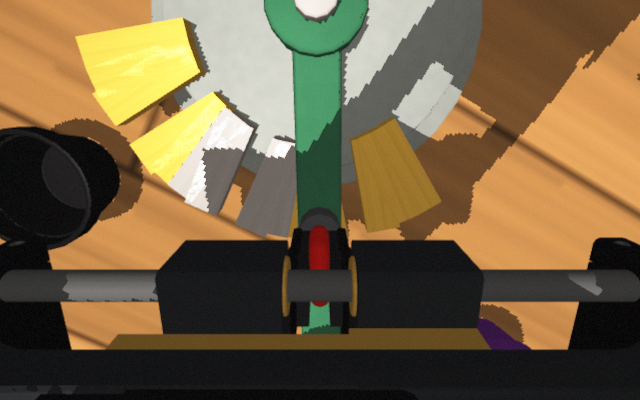

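The arm follows cleanly with the pin clear. I'll go to about 0.58, then lower gently until the plate takes up the spring load.

Call:
jog_arm(
  delta_pos=[
    [-0.37,0.62,0],
    [-0.61,1.0,0],
    [-0.88,1.36,0],
    [-0.88,1.36,0],
    [-0.88,1.36,-0.15],
    [-0.88,1.36,-0.3],
    [-0.88,1.36,-0.35],
    [-0.88,1.36,-0.35],
  ],
  turn=[3.4,5.6,7.7,7.7,7.7,7.7,7.7,7.7],
  grip=[1,1,1,1,1,1,1,1],
)

```text
time_s: 6.3
position: [0.5274, 0.0753, 0.1079]
tcp_rot: [[-0.803, -0.596, -0.001], [-0.596, 0.803, -0.0], [0.001, 0.001, -1.0]]
force: [-0.2, -0.5, -9.6]
opening: 0.094
grasp_force: 30.0
```

Call:
jog_arm(
  delta_pos=[
    [0,0,-0.05],
    [0,0,-0.05],
    [0,0,-0.05],
  ],
  turn=[0,0,0],
  grip=[1,1,1],
)

```text
time_s: 6.68
position: [0.5275, 0.0753, 0.1076]
tcp_rot: [[-0.803, -0.596, -0.001], [-0.596, 0.803, -0.0], [0.001, 0.0, -1.0]]
force: [-2.4, -1.5, -8.1]
opening: 0.095
grasp_force: 30.0
```

Call:
jog_arm(
  delta_pos=[
    [0,0,-0.03],
    [0,0,-0.03],
    [0,0,-0.03],
  ],
  turn=[0,0,0],
  grip=[1,1,1],
)

```text
time_s: 7.05
position: [0.5275, 0.0753, 0.1074]
tcp_rot: [[-0.803, -0.596, -0.001], [-0.596, 0.803, -0.0], [0.001, 0.0, -1.0]]
force: [-4.0, -1.3, -4.1]
opening: 0.092
grasp_force: 30.0
```

The plate now carries about half the spring load, so the pin is riding lightly. I'll sweep slowly and watch for the load to return.

Call:
jog_arm(
  delta_pos=[
    [-0.09,0.12,0],
    [-0.18,0.24,0],
    [-0.18,0.24,0],
  ],
  turn=[0.8,1.5,1.5],
  grip=[1,1,1],
)

```text
time_s: 7.42
position: [0.5262, 0.077, 0.1074]
tcp_rot: [[-0.787, -0.617, 0.0], [-0.617, 0.787, -0.001], [0.001, -0.001, -1.0]]
force: [-2.6, -4.0, -5.4]
opening: 0.09
grasp_force: 30.0
```

Call:
jog_arm(
  delta_pos=[
    [-0.09,0.12,0],
    [-0.09,0.12,0],
  ],
  turn=[0.7,0.7],
  grip=[1,1],
)

```text
time_s: 7.68
position: [0.5248, 0.0787, 0.1069]
tcp_rot: [[-0.779, -0.626, -0.001], [-0.626, 0.779, -0.0], [0.001, 0.0, -1.0]]
force: [-3.4, -4.2, -9.2]
opening: 0.093
grasp_force: 30.0
```

Call:
jog_arm(
  delta_pos=[
    [-0.1,0.11,0],
    [-0.1,0.11,0],
  ],
  turn=[0.7,0.7],
  grip=[1,1],
)

```text
time_s: 7.92
position: [0.5236, 0.0802, 0.1069]
tcp_rot: [[-0.772, -0.636, -0.001], [-0.636, 0.772, -0.0], [0.001, 0.001, -1.0]]
force: [-3.9, -3.0, -9.9]
opening: 0.09
grasp_force: 30.0
```

The spring load came back at about 0.62 and the pin sank, so it is over the notch. I'll go a little further towards the centre and lower gently.

Call:
jog_arm(
  delta_pos=[
    [-0.06,0.07,0],
    [-0.06,0.07,-0.05],
    [-0.06,0.07,-0.1],
    [-0.06,0.07,-0.1],
  ],
  turn=[0.4,0.4,0.4,0.4],
  grip=[1,1,1,1],
)

```text
time_s: 8.43
position: [0.5231, 0.0808, 0.1061]
tcp_rot: [[-0.767, -0.641, -0.001], [-0.641, 0.767, -0.0], [0.001, 0.001, -1.0]]
force: [-3.2, -4.0, -9.5]
opening: 0.089
grasp_force: 30.0
```

Call:
jog_arm(
  delta_pos=[
    [0,0,-0.05],
    [0,0,-0.1],
    [0,0,-0.1],
  ],
  turn=[0,0,0],
  grip=[1,1,1],
)

```text
time_s: 8.8
position: [0.5231, 0.0808, 0.1052]
tcp_rot: [[-0.767, -0.641, -0.001], [-0.641, 0.767, -0.0], [0.001, 0.001, -1.0]]
force: [-4.5, -3.9, -8.5]
opening: 0.094
grasp_force: 30.0
```

Call:
jog_arm(
  delta_pos=[
    [0,0,-0.08],
    [0,0,-0.16],
    [0,0,-0.16],
  ],
  turn=[0,0,0],
  grip=[1,1,1],
)

```text
time_s: 9.18
position: [0.5232, 0.0808, 0.1036]
tcp_rot: [[-0.767, -0.641, -0.001], [-0.641, 0.767, -0.0], [0.001, 0.001, -1.0]]
force: [-3.6, -3.0, -8.0]
opening: 0.096
grasp_force: 30.0
```

Call:
jog_arm(
  delta_pos=[
    [0,0,-0.08],
    [0,0,-0.16],
    [0,0,-0.16],
  ],
  turn=[0,0,0],
  grip=[1,1,1],
)

```text
time_s: 9.55
position: [0.5232, 0.0808, 0.1021]
tcp_rot: [[-0.767, -0.641, -0.001], [-0.641, 0.767, -0.0], [0.001, 0.0, -1.0]]
force: [-3.8, -3.9, -8.2]
opening: 0.101
grasp_force: 30.0
```

Call:
jog_arm(
  delta_pos=[
    [0,0,-0.08],
    [0,0,-0.16],
    [0,0,-0.2],
    [0,0,-0.2],
  ],
  turn=[0,0,0,0],
  grip=[1,1,1,1],
)

```text
time_s: 10.05
position: [0.5232, 0.0808, 0.1002]
tcp_rot: [[-0.767, -0.641, -0.001], [-0.641, 0.767, -0.0], [0.001, 0.0, -1.0]]
force: [-3.9, -3.1, -6.9]
opening: 0.091
grasp_force: 30.0
```

Call:
jog_arm(
  delta_pos=[
    [0,0,-0.03],
    [0,0,-0.05],
    [0,0,-0.05],
  ],
  turn=[0,0,0],
  grip=[1,1,1],
)

```text
time_s: 10.42
position: [0.5232, 0.0808, 0.0998]
tcp_rot: [[-0.767, -0.641, -0.001], [-0.641, 0.767, -0.0], [0.001, 0.0, -1.0]]
force: [-3.7, -3.8, -7.8]
opening: 0.093
grasp_force: 30.0
```

The pin is essentially home: z is within 0.3 mm of where I first gripped, and the load is at the home spring value. I'll release it and then rise straight up.

Call:
jog_arm(
  delta_pos=[
    [0,0,-0.03],
    [0,0,-0.03],
    [0,0,-0.03],
    [0,0,-0.03],
    [0,0,-0.03],
    [0,0,-0.03],
  ],
  turn=[0,0,0,0,0,0],
  grip=[1,1,0.75,0.6,0.6,0.6],
)

```text
time_s: 11.18
position: [0.5246, 0.081, 0.0999]
tcp_rot: [[-0.767, -0.641, 0.002], [-0.641, 0.767, 0.0], [-0.002, -0.001, -1.0]]
force: [0.3, -0.4, 0.4]
opening: 0.384
grasp_force: 0.0
```

Call:
jog_arm(
  delta_pos=[
    [0,0,1],
    [0,0,3],
    [0,0,6],
    [0,0,9],
    [0,0,12],
    [0,0,12],
    [0,0,12],
  ],
  turn=[0,0,0,0,0,0,0],
  grip=[0.6,0.6,0.6,0.6,0.6,0.6,0.6],
)

```text
time_s: 12.05
position: [0.5229, 0.0808, 0.2189]
tcp_rot: [[-0.768, -0.641, -0.001], [-0.641, 0.768, 0.0], [0.001, 0.001, -1.0]]
force: [0.2, -0.2, -0.6]
opening: 0.398
grasp_force: 0.0
```

Run:
```python
from h import *
c=snap('side','s4.png'); cw=snap('wrist','w4.png'); s=read_state(); print(s['position'],s['force'],s['opening'])
a=cv2.resize(c['color'][130:260,220:350],(400,400),interpolation=cv2.INTER_CUBIC)
cv2.imwrite('pics/m4.png',np.hstack([a,cw['color'][:,120:520]]))
im=c['color'].astype(int);m=(im[...,2]>120)&(im[...,1]<60)&(im[...,0]<60)
P=np.array([.431,.0036])
for th in(.62,.635,.65):
  p=np.r_[P+.12*np.array([np.cos(.054+th),np.sin(.054+th)]),.118]; print(th,proj(c,p),proj(cw,p))
q=proj(c,p).astype(int);ys,xs=np.nonzero(m[q[1]-15:q[1]+15,q[0]-15:q[0]+15]);print(xs.min()+q[0]-15,xs.max()+q[0]-15,ys.min()+q[1]-15,ys.max()+q[1]-15)
print('z per px',proj(c,p)-proj(c,p+[0,0,.008]))
```

```text
[0.52257866 0.0808346  0.21808861] [-0.6159699   0.68499168 -0.17590375] 0.3970616437605246
0.62 [283.6847991  172.23146371] [313.48260231 193.24532012]
0.635 [282.98282167 172.15133003] [315.76058499 193.27453393]
0.65 [282.27821885 172.07624704] [318.03856373 193.27092143]
281 296 157 175
z per px [0.09655114 2.86204698]
```

View pics/m4.png

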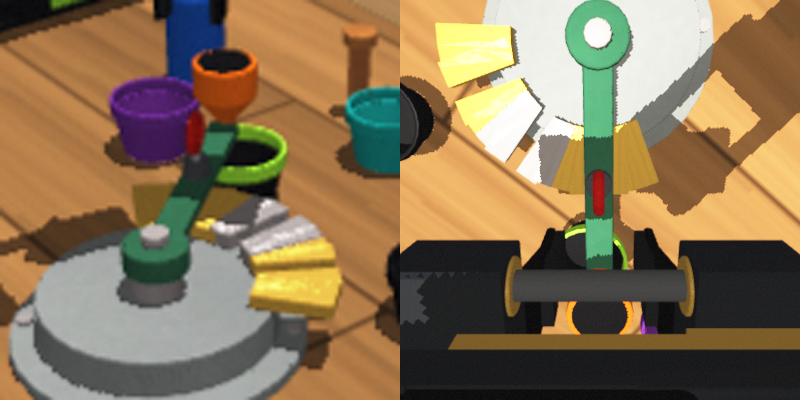

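The wrist and side views show the hopper over the lime-rimmed pot, with the ring at about (599,193) wrist and (193,134) side crop. It looks seated at home height. I'll check the ring height against the parked picture, then hand in.

Run:
```python
from h import *
P=np.array([.431,.0036])
e=[]
for f,a in(('side0.png',.054),('s4.png',.694)):
    c=load(f); p=np.r_[P+.12*np.array([np.cos(a),np.sin(a)]),.118]; q=proj(c,p)
    hsv=cv2.cvtColor(c['color'],cv2.COLOR_BGR2HSV); H,S,V=[hsv[...,i].astype(int) for i in range(3)]
    m=((H<5)|(H>174))&(S>180)&(V>70); n,l,st,ce=cv2.connectedComponentsWithStats(m.astype('uint8'))
    k=min((i for i in range(1,n) if st[i,4]>15),key=lambda i:np.hypot(*(ce[i]-q)))
    print(f,q,st[k],ce[k]); e.append(st[k,1]+st[k,3]/2-.5-q[1])
print(e)
if abs(e[1]-e[0])<1.5: print(hand_in())
```

```text
side0.png [308.90558251 179.75939901] [304 174  12  14  90] [309.24444444 180.2       ]
s4.png [282.74823986 172.1257407 ] [281 166   5  14  58] [282.87931034 172.75862069]
[np.float64(0.7406009901570201), np.float64(0.3742592979277788)]
the job is handed in; nothing more can be done
None
```

The hopper arm is swung left to the lime-rimmed pot, with the pin home in the left stop's notch and the gripper clear; I handed the job in at about 12 s, and did not tug the arm to test the lock.

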